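Make room for the soda jar in the care tray

ROBOT

A 6-joint arm with a two-finger parallel gripper is mounted at the origin on a cart in front of the work surface, level with it; the furniture and walls round the work are solid. World frame = base frame: x ahead of the robot, y to its left, z up, the work surface at z = 0. Lengths are in m, angles in rad, forces in N, time in s.
With the tool pointing down it reaches from about 0.35 to 0.95 m from the base axis. Payload 17.4 kg.
Tool frame: the origin (TCP) lies at the very end of the fingers, on their centre line; the grasp point (between the pads) lies 19 mm behind it (r.hold_point_z is the distance from the TCP to the grasp point, in m); z points along the fingers, y is the line along which they close (so a half turn about z gives the same grasp; the last joint's range is limited). The gripper opens to 93 mm and grips with 3 to 60 N. Pads are 15 mm wide; open, the fingers measure 128 mm over their backs; the gripper's body (75 mm by 188 mm) begins 65 mm behind the grasp point.
Start: joints at [1.153, 0.116, 1.442, -0, 1.584, -0.038], TCP at [0.25, 0.627, 0.219] pointing down, gripper open.
Joint ranges: [-2.83, 2.83], [-0.83, 2.19], [0.07, 2.5], [-1.14, 4.28], [0.01, 3], [-2.97, 2.97]. Speed limits (rad/s): [1.89, 1.89, 2.22, 3.14, 3.14, 3.14].

INTERFACE

Orientations are given as [roll, pitch, yaw] about the fixed x, y, z axes, in that order (R = Rz(yaw) Ry(pitch) Rx(roll)).
In Python, from cell import r gives the robot as it stands. The module is installed in compiled form; this text tells all that it offers. Calls block until the motion is done:
- r.move_pose(position, orientation): joint-space move of the TCP to a pose.
- r.move_l(position, attitude=None, max_speed=0.15, guard=None): straight line of the TCP; attitude=None keeps the orientation; max_speed is the mean speed in m/s. With guard (N) it stops when the force on the tool has changed by that much, and returns True; else False.
- r.movej(angles): joint-space move.
- r.command_gripper(opening): finger opening in m; the grip force is fixed at half the most; returns when the fingers have stopped.
- r.sleep(seconds).
- r.ik(position, orientation): joint angles nearest the present ones, or None.
- r.get_state(): the state.
- r.grab_frame(name): name is "side" or "top" or "wrist"; returns the picture (420x560x3 uint8, red, green, blue); there is no depth.
- r.get_calibration(name): a dict with "fx", "fy", "cx", "cy" (pixels), "R" (3x3) and "t" (3): a world point X has camera coordinates R X + t. Camera axes: x right, y down, z forward; pixel columns grow to the right and rows downward; lengths in m; the calibration is good to about 2 mm. A picture is of the moment at which its call begins: read the wrist's pose just before it. get_calibration takes no time and is no camera call; for the wrist camera it gives the pose at the moment of the call.
A pose or a line that the arm cannot do raises r.Unreachable and nothing moves.
- r.close_job(): hands the job in; it is judged then, once.
The state is a dict: "time_s": time; "joint_positions": joint angles; "qvel": joint speeds; "effort": joint torques, N m; "tcp_pos": TCP position; "orientation": TCP orientation; "ft_force": force on the tool from outside, world axes, zero at the start; "moment": the same for the moment, N m; "finger_gap": finger opening in m; "grasp_force": force on a finger pad.
Only numpy, scipy, OpenCV 4.12 (cv2) and the standard library are available. Lean on these libraries where they do the work, as an engineer would, in place of code of your own. Each camera call takes 0.05 s, during which the arm holds its last target. There are 200 camera calls.

TASK

Put the small jar with the black lid and green label back in the small wooden care tray, standing upright on the tray floor between the blue measuring cup and the round balm pot. The gap there is too narrow for it, so first gently nudge the balm pot along the tray towards its free end; the cup and the pot must stay standing in the tray.

Things in the scene. Friction and masses are not known exactly. Their poses are not given: they have to be found in the camera images.
- care_tray: open wooden tray fixed to the worktop, 88 x 220 mm outside, 78 (x) by 210 (y) mm inside, walls 5 mm thick, floor 4 mm thick, rim 34 mm above the worktop. Origin: centre of its underside. Its y axis runs along its length, from the end with the measuring cup (-y) to the end with the balm pot (+y).
- balm_pot_center (a point): round pot of hand balm with pale grey lid and blue-banded label, 69 mm in diameter, 41 mm tall, about 0.1 kg, loose, standing on the tray floor in the +y half; between it and the +y end wall some 30 mm are free, and between it and the cup some 38 mm. The point is its centre, half-way up; z is up. It slides easily (about 1 N) when pushed low.
- measuring_cup_center (a point): light blue plastic measuring cup, round, at most 71 mm in diameter (take that at all heights), 62 mm tall, 0.03 kg, loose, standing on the tray floor close to the -y end wall; its short tab sticks out over that wall. The point is the centre of the round cup, half-way up; z is up.
- soda_jar_center (a point): round jar with black lid and green label, 44 mm in diameter, 105 mm tall, 0.11 kg, loose, upright on the worktop to the right of the tray. The point is its centre, 52.5 mm above its base; z is up. Two others, not wanted, stand loose at least 8.5 cm from it, axis to axis: a green and white stick with green cap (28 mm wide, 110 tall) and a brown dropper bottle with black top (33 mm wide, 102 tall).

How it is judged:
By the outcome, as a careful person would: the job done as asked, in the order asked, and still so for the second after the job is handed in, with the robot touching nothing.
It also fails if it takes over 51 s, if anything falls off the work surface, if the arm or the gripper's body presses on something with over 40 N, if the wrist force passes 120 N, or if a joint passes its speed limit or range.

## Working session

There is one attempt and no reset: what is moved stays moved. The work goes in short steps, each a Python script; the robot and the scene stay as the last script left them, time stands still between calls to the robot, and variables do not carry over. Pictures are saved under pics/ and viewed, at most 10 in all, crops included, and the job is handed in when it is done.

```bash
mkdir -p pics
python3 - <<'E'
from cell import r
import cv2
for n in("top","side"):
    cv2.imwrite(f"pics/{n}0.png",cv2.cvtColor(r.grab_frame(n),cv2.COLOR_RGB2BGR))
    c=r.get_calibration(n);print(n,c)
s=r.get_state();print(s["time_s"],s["tcp_pos"],s["orientation"],r.hold_point_z)
E
```

```text
top {'fx': 501.74959531950617, 'fy': 501.74959531950617, 'cx': 277.6517290674366, 'cy': 209.38233454444924, 'R': array([[ 0.00961591, -0.99987955,  0.01218262],
       [-0.98987348, -0.01124381, -0.14150641],
       [ 0.14162635, -0.01069854, -0.98986237]]), 't': array([-0.00530092,  0.50324225,  1.10554125])}
side {'fx': 386.91298552345364, 'fy': 386.91298552345364, 'cx': 278.7906344988992, 'cy': 206.9829341473142, 'R': array([[-9.97140509e-01,  7.55663763e-02, -7.26073567e-04],
       [ 4.18615981e-02,  5.44337009e-01, -8.37821477e-01],
       [-6.29159043e-02, -8.35456129e-01, -5.45943812e-01]]), 't': array([0.48546511, 0.04952525, 0.9382566 ])}
0.1 [0.25019842 0.62670739 0.21799399] [-3.14054050e+00 -3.54427570e-05  2.76176878e+00] 0.0188
```

View pics/top0.png

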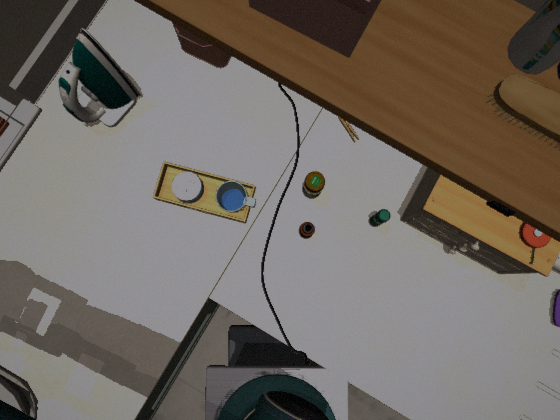

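View pics/side0.png

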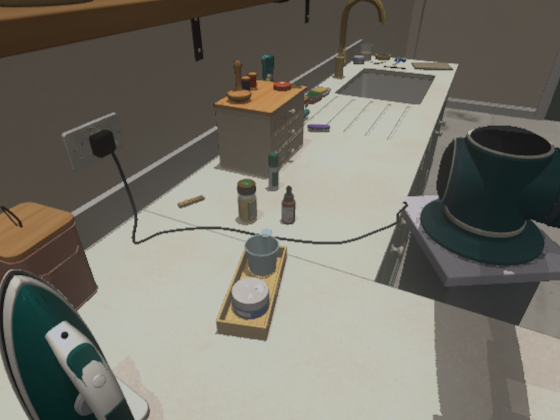

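The top view shows the tray at about (205,192), with the balm pot at (188,186) and the cup at (233,197). The wanted jar, with its green-topped black lid, is at (314,183). The dropper is at (307,230) and the stick at (380,216). The side view shows the same layout, with the jar at (247,200).

```bash
cat > h.py <<'E'
from cell import r
import numpy as np, cv2
def save(n,im): cv2.imwrite(f"pics/{n}.png",cv2.cvtColor(im,cv2.COLOR_RGB2BGR))
def ray(c,uv,z):
    R,t=np.array(c["R"]),np.array(c["t"]);C=-R.T@t
    d=R.T@np.array([(uv[0]-c["cx"])/c["fx"],(uv[1]-c["cy"])/c["fy"],1.])
    return (C+d*(z-C[2])/d[2])[:2]
def proj(c,X):
    p=np.array(c["R"])@np.array(X)+c["t"];return np.array([c["fx"]*p[0]/p[2]+c["cx"],c["fy"]*p[1]/p[2]+c["cy"]])
def down(yaw): return [np.pi,0,yaw]
E
python3 - <<'E'
from h import *
c=r.get_calibration("top");im=cv2.cvtColor(cv2.imread("pics/top0.png"),cv2.COLOR_BGR2RGB)
h=cv2.cvtColor(im,cv2.COLOR_RGB2HSV)
roi=np.zeros(im.shape[:2],np.uint8);roi[150:235,140:265]=255
m=cv2.inRange(h,(12,70,60),(35,255,255))&roi
k=max(cv2.findContours(cv2.morphologyEx(m,cv2.MORPH_CLOSE,np.ones((3,3))),0,1)[0],key=cv2.contourArea)
b=cv2.minAreaRect(k);print("tray",b)
P=np.array([ray(c,p,.034) for p in cv2.boxPoints(b)]);print(P,P.mean(0),np.linalg.norm(P-np.roll(P,1,0),axis=1))
e=P[np.argsort(P[:,1])];d=(e[2:].mean(0)-e[:2].mean(0));print("dir deg",np.degrees(np.arctan2(d[1],d[0])))
for n,uv,z in[("pot",(188,186),.045),("cup",(233,197),.066),("jar",(314.5,182),.105),("drop",(307,229),.1),("stick",(380,215),.11)]:print(n,ray(c,uv,z))
big=cv2.resize(im[145:245,145:345],None,fx=4,fy=4,interpolation=cv2.INTER_CUBIC);save("crop0",big)
E
```

```text
tray ((203.65560913085938, 191.54150390625), (96.62348937988281, 38.71381378173828), 14.931416511535645)
[[0.52694758 0.28659403]
 [0.61452577 0.2676081 ]
 [0.55875819 0.0516888 ]
 [0.47220396 0.07292725]] [0.54310888 0.16970455] [0.22056826 0.08961253 0.22300486 0.08912187]
dir deg 75.57344651641853
pot [0.55317857 0.20377724]
cup [0.52558582 0.09966897]
jar [ 0.55385844 -0.07808481]
drop [ 0.45248886 -0.06240183]
stick [ 0.48305826 -0.21707162]
```

View pics/crop0.png

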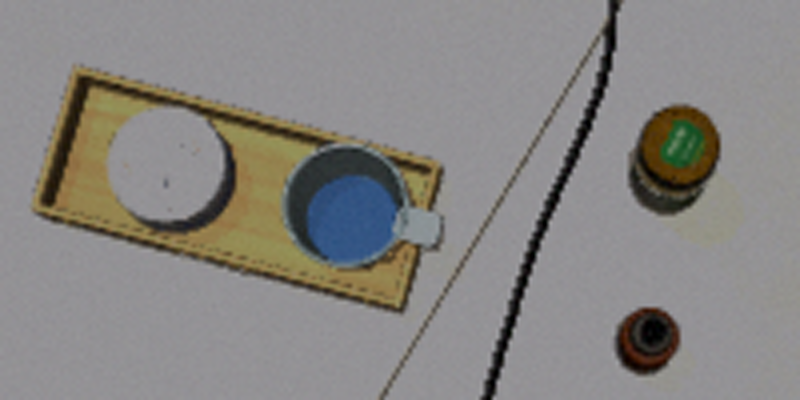

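The crop shows the pot lid centred at (167,165), the cup rim at (345,206) and the jar lid at (680,145), all in 4x crop pixels. I'll go above the gap and look from close by.

Run:
```python
from h import *
c=r.get_calibration("top")
f=lambda u,v:(u/4+145-.4,v/4+145-.4)
pot=ray(c,f(167,165),.045);cup=ray(c,f(345,206),.066);jar=ray(c,f(680,145),.105)
d=pot-cup;print(pot,cup,jar,np.linalg.norm(d),np.degrees(np.arctan2(d[1],d[0])))
u=d/np.linalg.norm(d);g=(pot-.0345*u+cup+.0355*u)/2;print("gap",g)
yaw=np.radians(75.6);p=[*g,.25]
print(r.ik(p,down(yaw)))
r.move_pose(p,down(yaw));r.command_gripper(0.0)
w=r.get_calibration("wrist");im=r.grab_frame("wrist");save("w1",im)
np.save("w1.npy",w,allow_pickle=True)
s=r.get_state();print(s["time_s"],s["tcp_pos"],s["orientation"],s["finger_gap"])
for n,X in[("pot",[*pot,.045]),("cup",[*cup,.066])]:print(n,proj(w,X))
print(-np.array(w["R"]).T@w["t"])
```

```text
[0.55347961 0.20752061] [0.52755513 0.1044814 ] [ 0.5563843  -0.07830248] 0.1062504474183783 75.87760445912443
gap [0.54063936 0.15648589]
[ 2.36424121e-01 -1.35364777e-01  1.64084194e+00 -4.44089210e-16
  1.63611549e+00  4.87751533e-01]
3.5917 [0.54065063 0.15648782 0.25002126] [3.14153226e+00 7.32774769e-06 1.31949307e+00] 0.0003443883477558964
pot [278.97869213 135.48334336]
cup [279.47010232 225.97850617]
[0.56144423 0.23626709 0.41491068]
```

View pics/w1.png

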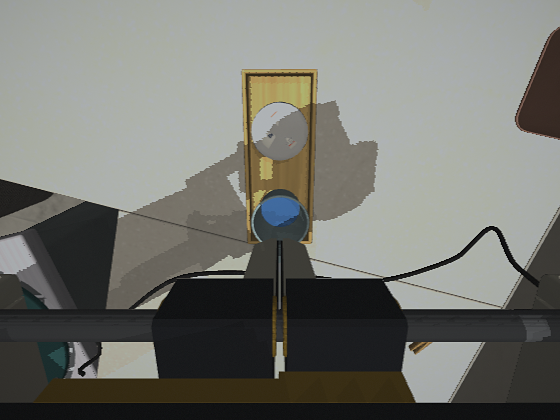

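The wrist view shows the pot at (279.5,130.5), the cup at about (280,220), and the tray rim's +y end at row 70. That puts everything about 5 px higher than predicted, so I'll recompute from this view.

Run:
```python
from h import *
w=np.load("w1.npy",allow_pickle=True).item();im=cv2.cvtColor(cv2.imread("pics/w1.png"),cv2.COLOR_BGR2RGB)
print(w["fx"],w["cx"],w["cy"])
h=cv2.cvtColor(im,cv2.COLOR_RGB2HSV)
roi=np.zeros(im.shape[:2],np.uint8);roi[60:260,235:325]=255
wood=cv2.inRange(h,(12,70,40),(35,255,255))&roi
ys,xs=np.where(wood[:238]);print("wood rows",ys.min(),"cols",[ (y,np.where(wood[y])[0][[0,-1]]) for y in(75,100,150,200)])
pm=(cv2.inRange(h,(0,0,90),(179,60,255)))&roi;pm[:,:251]=0;pm[:,309:]=0;pm[:95]=0;pm[170:]=0
k=max(cv2.findContours(cv2.morphologyEx(pm,cv2.MORPH_OPEN,np.ones((5,5))),0,1)[0],key=cv2.contourArea)
ci=cv2.minEnclosingCircle(k);print("pot",ci,ray(w,ci[0],.045), "d",np.linalg.norm(ray(w,(ci[0][0]-ci[1],ci[0][1]),.045)-ray(w,(ci[0][0]+ci[1],ci[0][1]),.045)))
print("end",ray(w,(280,70),.034),"ymin end",ray(w,(280,242),.034))
u=np.array([np.cos(np.radians(75.6)),np.sin(np.radians(75.6))])
for v in(160,188,192,196):print(v,ray(w,(280,v),.066)@u)
print("pot u",ray(w,ci[0],.045)@u,"end u",ray(w,(280,70),.034)@u, ray(w,(280,242),.034)@u,"top: pot,cup",np.array([.5535,.2075])@u,np.array([.5276,.1045])@u, "perp",ray(w,(280,70),.034)@[u[1],-u[0]],ray(w,(280,200),.034)@[u[1],-u[0]],ray(w,ci[0],.045)@[u[1],-u[0]])
save("crop1",cv2.resize(im[60:260,200:360],None,fx=3,fy=3,interpolation=cv2.INTER_CUBIC))
```

```text
306.8423677101473 279.1952008187624 202.49398270141336
wood rows 69 cols [(75, array([242, 316])), (100, array([243, 315])), (150, array([244, 314])), (200, array([246, 312]))]
pot ((278.96697998046875, 130.78773498535156), 29.059877395629883) [0.55481841 0.21276703] d 0.06837594574801471
end [0.57275943 0.27765194] ymin end [0.51936761 0.06979019]
160 0.31293121101986654
188 0.2800230202946241
192 0.2751741608657312
196 0.27028706903829747
pot u 0.34406028932114474 end u 0.41136847173385016 0.1967590781257193 top: pot,cup 0.3386308584799381 0.2324257248061194 perp 0.48571590881371873 0.48570047599822036 0.48447475742743507
```

View pics/crop1.png

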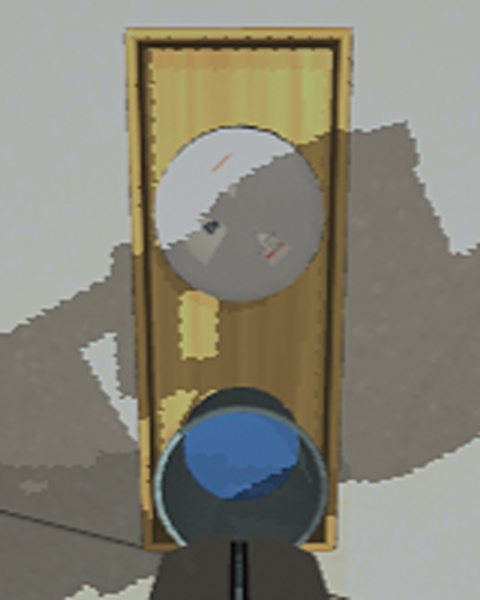

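The crop shows the pot centred at (239,214), the +y rim at row 30, and the cup rim's near edge at row 405. Combining both views along the tray axis puts the pot at 0.341, the cup at 0.233 and the middle of the gap at 0.288. I'll go down with closed fingers and push.

```bash
cat >> h.py <<'E'
A=np.radians(75.6);U=np.array([np.cos(A),np.sin(A)]);V=np.array([U[1],-U[0]]);PV=.4848
def at(u,z,v=PV): return [*(u*U+v*V),z]
E
python3 - <<'E'
from h import *
st=lambda n:print(n,round((s:=r.get_state())["time_s"],2),s["tcp_pos"].round(4),s["ft_force"].round(2))
r.move_l(at(.289,.09),max_speed=.25);st("above")
print(r.move_l(at(.289,.014),max_speed=.08,guard=4));st("down")
if r.get_state()["tcp_pos"][2]<.02:
    print(r.move_l(at(.323,.014),max_speed=.03,guard=5));st("pushed")
    r.move_l(at(.300,.014),max_speed=.08)
    r.move_l(at(.300,.10),max_speed=.15)
r.move_l(at(.289,.25),max_speed=.25)
w=r.get_calibration("wrist");im=r.grab_frame("wrist");st("up");np.save("w2.npy",w,allow_pickle=True);cv2.imwrite("pics/w2.png",im[...,::-1])
save("crop2",cv2.resize(im[60:260,200:360],None,fx=3,fy=3,interpolation=cv2.INTER_CUBIC))
E
```

```text
above 4.38 [0.5421 0.1595 0.0914] [ 0.14 -0.49  0.69]
False
down 5.48 [0.5418 0.1595 0.0146] [-0.71 -0.33 -0.38]
False
pushed 6.77 [0.5499 0.1922 0.014 ] [-0.56  0.08 -0.34]
up 8.72 [0.5409 0.1593 0.2474] [-0.81  0.27 -0.19]
```

View pics/crop2.png

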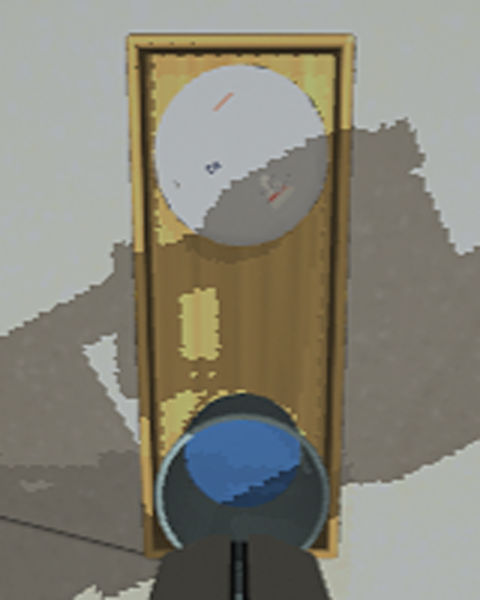

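The pot now stands near the +y end at crop (243,156), with its near edge at row 246. The cup is upright and has not moved, with its near edge at row 413. Next I'll look at the jar.

Run:
```python
from h import *
w=np.load("w2.npy",allow_pickle=True).item()
for n,v,z in[("rim end",72.3,.034),("pot top edge",60+65/3,.045),("pot edge",60+246/3,.045),("cup edge",60+413/3,.066)]:print(n,ray(w,(280,v),z)@U)
j=np.array([.5564,-.0765])
r.command_gripper(.088)
b=j-.07*U
r.move_pose([*b,.27],down(A))
w=r.get_calibration("wrist");im=r.grab_frame("wrist");save("w3",im);np.save("w3.npy",w,allow_pickle=True)
s=r.get_state();print(s["time_s"],s["tcp_pos"],s["joint_positions"],proj(w,[*j,.105]))
```

```text
rim end 0.41126988984814
pot top edge 0.4004182456845028
pot edge 0.3338751556226168
cup edge 0.2714779748844196
11.3583 [ 0.53924969 -0.14322677  0.26989567] [-3.05453582e-01 -1.48241881e-01  1.62053955e+00  2.30635846e-04
  1.66942916e+00 -5.52996552e-02] [279.22043691 122.51063654]
```

View pics/w3.png

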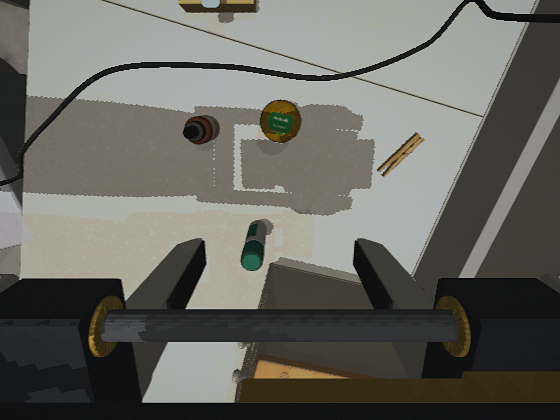

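The wrist view shows the jar lid at (280.5,121.5), where predicted to about 1 px. The dropper is at (198,130) and the stick at (253,255), both clear of the fingers. I'll grasp the jar now.

Run:
```python
from h import *
st=lambda n:print(n,round((s:=r.get_state())["time_s"],2),s["tcp_pos"].round(4),s["ft_force"].round(2),round(s["finger_gap"],4),s["grasp_force"])
w=np.load("w3.npy",allow_pickle=True).item();j=ray(w,(280.5,121.5),.105);print(j)
r.move_l([*j,.18],max_speed=.2)
print(r.move_l([*j,.05],max_speed=.12,guard=6));st("down")
if r.get_state()["tcp_pos"][2]<.055:
    r.command_gripper(.03);st("grip")
    r.move_l([*j,.19],max_speed=.12);st("lift")
    r.move_l(at(.302,.19),down(A),max_speed=.15);st("over")
    r.move_l(at(.302,.13),max_speed=.12);r.sleep(.2);st("low")
    w=r.get_calibration("wrist");save("w4",r.grab_frame("wrist"));np.save("w4.npy",w,allow_pickle=True)
    im=r.grab_frame("side");save("s4",cv2.resize(im[180:345,190:310],None,fx=3.6,fy=3.6,interpolation=cv2.INTER_CUBIC))
```

```text
[ 0.55794235 -0.07584526]
False
down 13.32 [ 0.5584 -0.0759  0.0508] [0.08 0.14 0.13] 0.088 0.0
grip 14.08 [ 0.5579 -0.0758  0.05  ] [ 0.36 -0.29  0.11] 0.0441 29.999317878100555
lift 15.4 [ 0.5577 -0.0758  0.1891] [ 0.56  0.14 -2.46] 0.0439 29.999149299692363
over 17.21 [0.5448 0.1714 0.19  ] [ 0.72  0.97 -2.3 ] 0.0438 29.998837363673374
low 18.06 [0.545  0.172  0.1309] [-0.42  0.39 -1.56] 0.0435 29.99899947142694
```

View pics/s4.png

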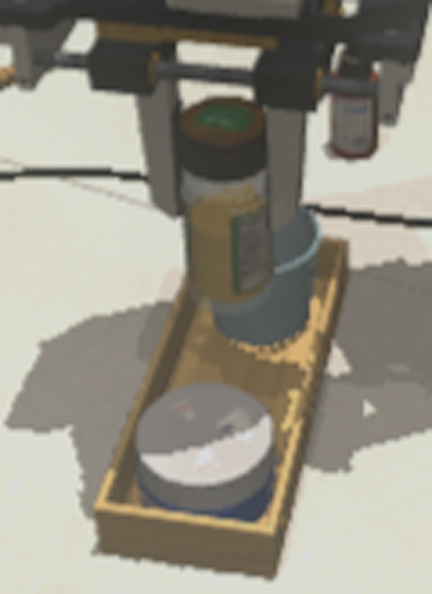

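View pics/w4.png

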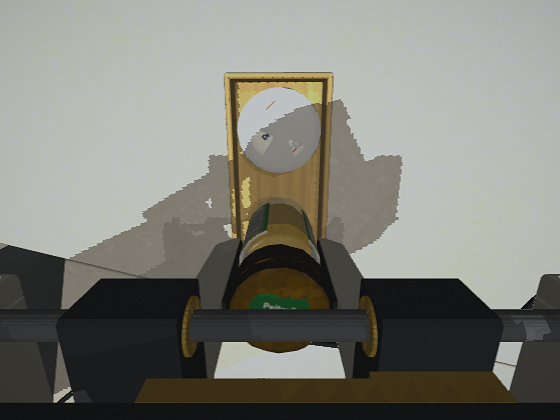

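The side crop shows the jar held upright over the gap, with the cup and pot standing. The wrist view shows the pot's near edge at row 173 and the tray walls on either side of the jar. I'll lower it with a guard and release.

Run:
```python
from h import *
st=lambda n:print(n,round((s:=r.get_state())["time_s"],2),s["tcp_pos"].round(4),s["ft_force"].round(2),round(s["finger_gap"],4))
w=np.load("w4.npy",allow_pickle=True).item()
e=ray(w,(279,173),.045)@U;print("pot edge",e,"rim",ray(w,(279,73),.034)@U,"perp L/R",[ray(w,(x,100),.034)@V for x in(226,331)])
if .328<e<.340:
    print(r.move_l(at(.302,.075),max_speed=.08,guard=4));st("a")
    if r.get_state()["tcp_pos"][2]<.08:
        print(r.move_l(at(.302,.0525),max_speed=.03,guard=4));st("b")
```

```text
pot edge 0.33392646232802836 rim 0.41199046156100394 perp L/R [np.float64(0.4422707987971511), np.float64(0.5272983873254508)]
False
a 18.99 [0.5449 0.172  0.0754] [ 0.37  0.52 -1.99] 0.0433
True
b 19.66 [0.5443 0.1719 0.0538] [-1.07 -0.31  5.29] 0.0435
```

Contact came at the expected floor height (0.054). I'll release, retreat and check.

Run:
```python
from h import *
r.command_gripper(.07);r.sleep(.2)
p=r.get_state()["tcp_pos"]
r.move_l([p[0],p[1],.2],max_speed=.12)
r.move_l([.42,.1,.30],max_speed=.2);r.sleep(.3)
f=lambda im,y,x:cv2.resize(im[y:y+110,x:x+110],(400,400),interpolation=cv2.INTER_CUBIC)
save("end",np.hstack([f(r.grab_frame("top"),140,150),f(r.grab_frame("side"),225,200)]))
s=r.get_state();print(s["time_s"],s["ft_force"].round(2),s["tcp_pos"])
```

```text
23.3083 [ 0.18  0.8  -0.62] [0.42011906 0.10008119 0.29973986]
```

View pics/end.png

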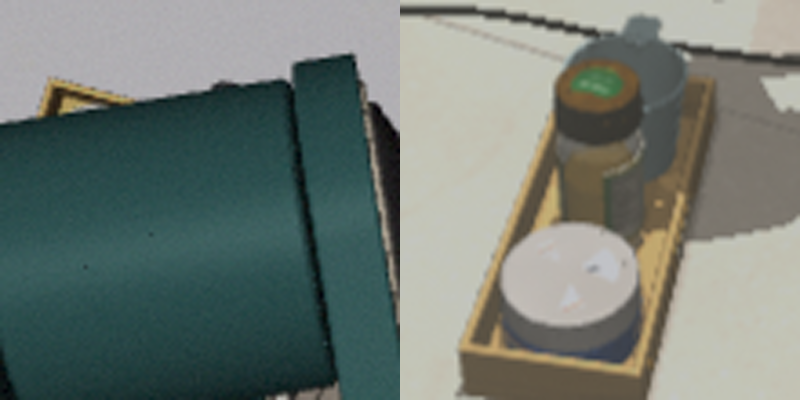

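The side crop (right half) shows the jar at about (600,145) standing upright on the tray floor between the cup and the pot, both also upright. In the top view (left half) the arm hides the tray. The arm is clear of everything, so I'm handing in.

```bash
python3 -c "
from cell import r
print(r.close_job())"
```

```text
the job is handed in; nothing more can be done
None
```

The job is handed in at about 23 s on the robot's clock: I nudged the balm pot to the tray's free end, and the last side view shows the jar upright between cup and pot, all three standing in the tray.

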